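# Charge the melting pan with a lead shot

### The arm

A 7-joint arm with a two-finger parallel gripper is mounted at the origin on the work surface. World frame = base frame: x ahead of the robot, y to its left, z up, the work surface at z = 0. Lengths are in m, angles in degrees, forces in N, time in s.
With the tool pointing down it reaches from about 0.375 to 0.925 m from the base axis. Payload 3.1 kg.
Tool frame: the origin (TCP) lies midway between the tips of the shut fingers; the grasp point (between the pads) lies ctrl.grip_point_offset behind it (ctrl.grip_point_offset is the distance from the TCP to the grasp point, in m); z points along the fingers, y is the direction in which the jaws open and shut (so a half turn about z gives the same grasp; the last joint's range is limited). The gripper opens to 85 mm and grips with 20 to 120 N. Pads are 22 mm wide; open, the fingers measure 114 mm over their backs; the gripper's body (76 mm by 85 mm) begins 54 mm behind the grasp point. The pads swing forward as they close: fully open they stand 13 mm farther back than shut.
Start: joints at [-77.968, 21.939, 2.515, 91.553, -1.026, 66.532, -2.859], TCP at [0.197, 0.619, 0.231] pointing down, gripper open.
Joint ranges: [-149.38, 149.38], [-23.57, 123.04], [-84.95, 90], [0, 143.3], [-89.99, 269.99], [3.08, 112.72], [-163.45, 163.45]. Speed limits (degrees/s): [159.86, 159.86, 180, 180, 180, 180, 180].

### API

Orientations are given as a 3x3 rotation matrix whose columns are the frame's x, y, z axes.
In Python, from rig import sense, camera, camera_params, job_done, ctrl gives the robot as it stands. The module is installed in compiled form; this text tells all that it offers.
- The arm moves only by the tool apply_moves, never from a script. Its argument "moves" is text: rows parted by semicolons, each of 6 numbers parted by spaces: the shift along the tool's x, y, z in mm, then the turn, a rotation vector about the tool's x, y, z in degrees. In form: x y z rx ry rz; .... A call has 1 to 8 rows; each row is the pose to reach, as a shift and turn from the pose commanded when the call began, along the tool's axes at that moment; what a row does not reach only later rows make up. A row lasts 1/12 s, in which the tool goes at most 41.7 mm and 7.16 degrees, less where a joint would pass 70% of its speed; a pose out of reach is approached as far as the arm can. A call with a gripper value outside its range is refused whole. "grip" is the closure, from 0 (fully open) to 1 (shut), set as the call begins (left out, the last holds). The fingers move at their own pace and stop on an object; "squeeze" is the grip in N (left out, the last holds). Time passes only in rows, so rows that repeat a pose let the fingers close. It gives the time, the measured TCP pose, the force and the opening at its end, in the units of the state.
- sense(): the state, without advancing time (a new reading comes with each control period).
- camera(name): name is "scene" or "top"; returns (picture, depth): 480x640x3 uint8, red, green, blue; 480x640 float32, m along the optical axis (not along the pixel's ray), 0 where there is no reading.
- camera_params(name): a dict with "fx", "fy", "cx", "cy" (pixels), "R" (3x3) and "t" (3): a world point X has camera coordinates R X + t. Camera axes: x right, y down, z forward; pixel columns grow to the right and rows downward; lengths in m; the calibration is good to about 2 mm. A picture is of the moment at which its call begins. camera_params takes no time and is no camera call.
- job_done(): hands the job in, once; it reports no verdict.
The state is a dict: "t": time; "joint_positions": joint angles; "qvel": joint speeds; "effort": joint torques, N m; "position": TCP position; "ee_rot": TCP orientation; "ft_force": force on the tool from outside, world axes, zero at the start; "ft_torque": the same for the moment, N m; "finger_gap": finger opening in m.
Only numpy, scipy, OpenCV 4.12 (cv2) and the standard library are available. Lean on these libraries where they do the work, as an engineer would, in place of code of your own. Each camera call takes 0.05 s, during which the arm holds its last target. There are 200 camera calls.

### The job

Slide the small melting pan, without lifting it off the bench, to the blue ring under the spout of the green shot dispenser, and press the yellow plunger head all the way down to its stop so that the lead ball drops into the pan. Let the plunger come back up, then slide the pan with the ball in it across to the red ring, centred on it, and let go. Do not disturb the other things on the bench.

Things in the scene. Friction and masses are not known exactly. Their poses are not given: they have to be found in the camera images.
- pan: Round dark steel melting pan, 92 mm across the rim, 84 mm at the foot, 45 mm tall, wall 4 mm, floor 5 mm, about 0.5 kg. Origin: centre of its underside, on the bench; z up. Its wooden handle, 16 mm wide and 16 mm tall, runs along the pan's -x from 43 to 143 mm from the origin, mid-height 34 mm above the bench. It starts between the rings, handle roughly towards the robot.
- pan_grip (a point): Point on the pan's handle where it is well gripped from above: 105 mm from the pan's origin along the pan's -x axis, at the handle's mid-height, 34 mm above the bench.
- dispenser: Green shot dispenser, fixed. Origin: on the bench below the spout, centre of the blue painted ring (116 mm across, flat) where the pan catches the ball. x points from spout to column (44 mm wide, front face 94 mm from the origin; foot from 90 mm, 60 mm wide). Nothing above the ring is lower than 69 mm, so the pan slides in under it. The arm under the plunger head has its top at 180 mm.
- plunger_top (a point): Centre of the top face of the round yellow plunger head (44 mm across, 14 mm thick), 216 mm above the bench when up and 35 mm from the dispenser's origin along its x. It moves straight down with the plunger.
- plunger (a joint): Spring plunger's travel in m: 0 up, 0.022 at its stop. Takes 4 N to start, 8.5 N at the stop; springs back up by itself. It carries the gate that holds the ball: the ball rolls out only within about 4 mm of the stop and needs about half a second to roll past, so hold the plunger down for about a second.
- spout (a point): Mouth of the clear square spout (30 mm), centre of its lower end, 70 mm above the dispenser's origin. The ball drops from here.
- shot_center (a point): Centre of the lead ball, dark grey, 20 mm across, 47 g. At the start it rests in the dispenser's channel, about 120 mm above the bench.
- hob_ring: Red ring (with a smaller one inside) painted flat on the bench, 116 mm across: the pan's final place. Origin: its centre, on the bench.
- bait_tray: Bystander: blue plastic compartment tray 160 x 240 x 45 mm. Origin under its centre.
- reel: Bystander: silver fishing reel 64 mm across, lying flat, 65 mm tall. Origin under its centre.
- mould: Bystander: white ceramic sinker mould block 75 x 120 x 30 mm. Origin under its centre.
- lantern: Bystander: black and clear electric lantern 100 mm across, 190 mm tall with its bail, with a small red button on top (not used). Origin under its centre.
- jar: Bystander: jar with orange cap, 68 mm across, 90 mm tall. Origin under its centre.
Things that resemble listed ones, but are neither listed nor needed, are in the scene too. There is more than one size of the pan; the job needs the smallest.

How it is judged:
By the outcome, as a careful person would: the job done as asked, in the order asked, and still so for the second after the job is handed in, with the robot touching nothing.
It also fails if it takes over 70 s, if anything falls off the work surface, if the arm or the gripper's body presses on something with over 40 N, if the wrist force passes 120 N, or if a joint passes its speed limit or range.

## Working session

There is one attempt and no reset: what is moved stays moved. The work goes in short steps, Python scripts to look and compute and a tool call to move; the robot and the scene stay as the last step left them, time stands still between calls to the robot, and variables do not carry over. Pictures are saved under pics/ and viewed, about 8 in all and at most 12, crops included, and the job is handed in when it is done.

Besides the shell and the picture viewer there is one more tool, called as name(argument=value, ...), one argument or row to a line, values as JSON. apply_moves: Moves the arm, as the interface text tells. Its arguments: {"type":"object","properties":{"moves":{"type":"string"},"grip":{"type":"number"},"squeeze":{"type":"number"}},"required":["moves"]}

```bash
mkdir -p pics
cat > h.py <<'E'
import numpy as np,cv2
from rig import sense,camera,camera_params,job_done,ctrl
def snap(n,name):
    p,d=camera(n); cv2.imwrite('pics/%s.png'%name,p[:,:,::-1]); np.savez('pics/%s.npz'%name,p=p,d=d); return p,d
def ray(n,u,v,z):
    c=camera_params(n);R=np.array(c['R']);t=np.array(c['t'])
    d=R.T@np.array([(u-c['cx'])/c['fx'],(v-c['cy'])/c['fy'],1]);o=-R.T@t
    return o+d*(z-o[2])/d[2]
def proj(n,X):
    c=camera_params(n);q=np.array(c['R'])@np.array(X)+np.array(c['t'])
    return c['fx']*q[0]/q[2]+c['cx'],c['fy']*q[1]/q[2]+c['cy']
def cloud(n,d):
    c=camera_params(n);v,u=np.mgrid[:480,:640]
    q=np.stack([(u-c['cx'])/c['fx']*d,(v-c['cy'])/c['fy']*d,d],-1)-np.array(c['t'])
    return q@np.array(c['R'])
def tool(w):  # world vector -> tool axes, mm
    return np.array(sense()['ee_rot']).T@np.array(w)*1000
E
python3 - <<'E'
from h import *
snap('top','top0');snap('scene','sc0')
s=sense();print(s['t'],s['position'],np.round(s['ee_rot'],3),s['finger_gap'],ctrl.grip_point_offset)
E
```

```text
0.1 [0.19666098 0.6186168  0.22999763] [[-0.953  0.303 -0.001]
 [ 0.303  0.953 -0.002]
 [-0.    -0.002 -1.   ]] 0.08551987151545062 0.0187
```

View pics/top0.png

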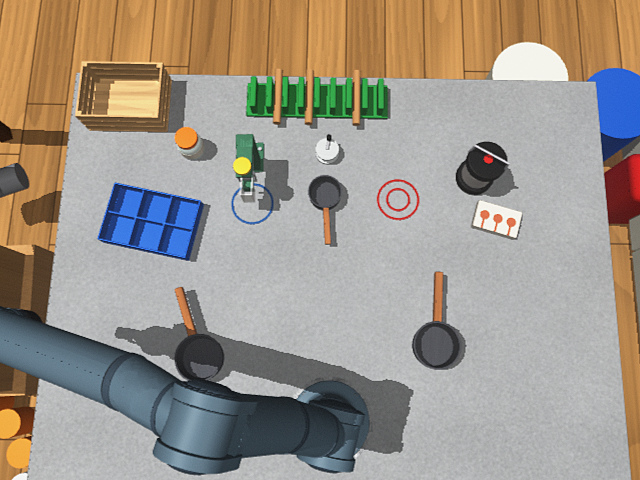

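View pics/sc0.png

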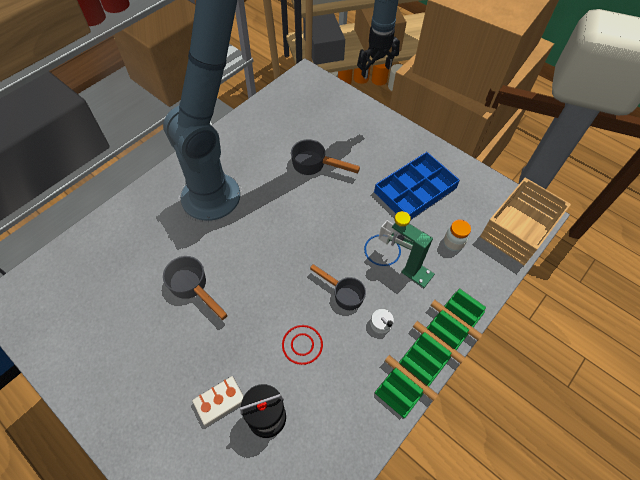

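Pan candidates in the top view are (325,192), (200,357) and (437,345). The one at (325,192) is the smallest, lies between the two rings and has its handle towards the robot. Next I measure it and confirm it in a crop.

Run:
```python
from h import *
T=np.load('pics/top0.npz');S=np.load('pics/sc0.npz')
def ell(pts): return cv2.fitEllipse(cv2.convexHull(pts.astype(np.float32)))
def mask(Z,lo,hi,box):
    h=cv2.cvtColor(Z['p'],cv2.COLOR_RGB2HSV);m=cv2.inRange(h,lo,hi)
    o=np.zeros_like(m);a,b,c,d=box;o[c:d,a:b]=m[c:d,a:b];return o
def pts(m):
    v,u=np.nonzero(m);return np.stack([u,v],1)
def planefit(n,m,z):
    P=np.array([ray(n,u,v,z)[:2] for u,v in pts(m)])
    h=cv2.convexHull((P*1000).astype(np.float32));c,r=cv2.minEnclosingCircle(h);e=cv2.fitEllipse(h)
    return np.round(c,1),round(r,1),np.round(e[0],1),np.round(e[1],1),len(P)
for n,Z,b,r,y,w in [('top',T,(225,280,178,230),(365,430,170,230),(230,255,150,180),(315,340,205,250)),('scene',S,(360,405,230,270),(275,330,320,370),(390,415,208,228),(300,345,258,295))]:
    print(n,'blue',planefit(n,mask(Z,(100,100,60),(125,255,255),b),0))
    print(n,'red',planefit(n,mask(Z,(0,150,80),(8,255,255),r),0))
    print(n,'plung',planefit(n,mask(Z,(22,150,120),(35,255,255),y),.216))
    m=mask(Z,(5,100,60),(18,255,255),w);P=np.array([ray(n,u,v,.038)[:2] for u,v in pts(m)])
    c=P.mean(0);_,_,V=np.linalg.svd(P-c);q=(P-c)@V[0];print('handle',c,V[0],q.min(),q.max())
for n,Z,b in [('top',T,(300,350,170,214)),('scene',S,(330,370,270,315))]:
    C=cloud(n,Z['d']);a=b
    X=C[a[2]:a[3],a[0]:a[1]].reshape(-1,3);g=Z['p'][a[2]:a[3],a[0]:a[1]].reshape(-1,3).astype(int)
    k=(X[:,2]>.037)&(X[:,2]<.055)&(g.max(1)<110)&(g.max(1)-g.min(1)<25)
    h=cv2.convexHull((X[k,:2]*1000).astype(np.float32));print(n,'rim',cv2.minEnclosingCircle(h),cv2.fitEllipse(h),k.sum())
C=cloud('top',T['d']);g=cv2.cvtColor(T['p'],cv2.COLOR_RGB2HSV)
k=(cv2.inRange(g,(45,80,20),(85,255,255))>0);k[:,:225]=0;k[:,275:]=0;k[:130]=0
X=C[k];
X=X[(X[:,2]>.17)];print('green arm/top',X.mean(0),X.min(0),X.max(0),len(X),cv2.minAreaRect((X[:,:2]*1000).astype(np.float32)))
c=T['p'][120:260,220:430,::-1];s=S['p'][190:370,270:450,::-1]
cv2.imwrite('pics/crop.png',np.hstack([cv2.resize(c,(420,280)),cv2.resize(s,(280,280))]))
```

```text
top blue (array([565.9, 221.7]), 58.1, array([565.8, 221.7]), array([113. , 115.8]), 198)
top red (array([ 585.4, -177.2]), 57.5, array([ 585.4, -177.1]), array([113.1, 114.1]), 298)
top plung (array([599.3, 222.6]), 21.8, array([599.5, 222.4]), array([41.4, 42.5]), 241)
handle [0.49794323 0.01621335] [-0.99673854 -0.08069867] -0.048379689758363896 0.04783773323579068
scene blue (array([564.3, 220.1]), 58.3, array([564.4, 220. ]), array([113.1, 116.2]), 151)
scene red (array([ 584.2, -178.6]), 58.0, array([ 584.1, -178.4]), array([114.2, 115.3]), 328)
scene plung (array([599.4, 217.5]), 23.9, array([600.4, 219.4]), array([41. , 45.6]), 166)
handle [0.49710042 0.01391332] [0.99793836 0.06417961] -0.04802388222709649 0.04744090751758228
top rim ((583.5216064453125, 20.862895965576172), 52.28949737548828) ((587.5045776367188, 20.862743377685547), (87.43897247314453, 100.88471221923828), 107.63735961914062) 176
scene rim ((590.747802734375, 20.923213958740234), 46.21188735961914) ((591.3115234375, 21.305538177490234), (89.52947998046875, 91.0822982788086), 41.91215133666992) 171
green arm/top [0.653907   0.22198184 0.18584802] [0.13933787 0.0182824  0.1721641 ] [0.69540422 0.24626103 1.54473586] 425 ((410.0643005371094, 145.63723754882812), (594.6102905273438, 66.98308563232422), 18.765886306762695)
```

View pics/crop.png

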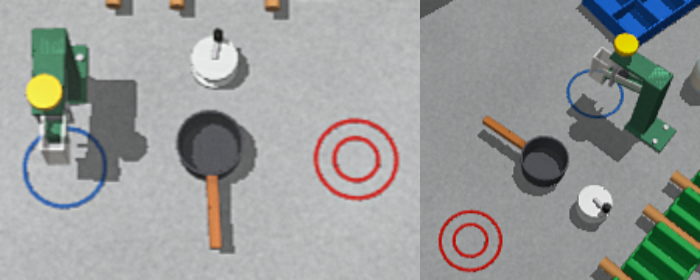

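The crop confirms it: the small dark pan, handle down, lies between the blue ring (left) and the red ring (right), and the yellow plunger head is behind the blue ring. In metres: pan ≈ (0.590, 0.021), yaw ≈ 4°; blue ring (0.565, 0.221); red ring (0.585, −0.178); plunger (0.600, 0.221). Now the approach.

apply_moves(
  moves="-29 -31 2 0 0 -3; -58 -61 4 0 0 -6; -87 -92 6 0 0 -9; -115 -122 8 0 0 -12; -144 -153 10 0 0 -15; -172 -183 12 0 0 -18; -200 -214 14 0 0 -21; -229 -245 15 0 0 -22",
  grip=0.4,
)

```text
t: 0.77
position: [0.3399, 0.3163, 0.2157]
ee_rot: [[-0.997, -0.078, -0.001], [-0.078, 0.997, -0.001], [0.001, -0.001, -1.0]]
ft_force: [1.1, 0.6, 0.3]
finger_gap: 0.0515
```

Run:
```python
from h import *
s=sense();print(s['t'],s['position'],np.round(s['ee_rot'],3),s['finger_gap'],s['ft_force'])
print(tool(np.array([.4855,.0137,.12])-s['position']))
```

```text
0.7667 [0.33989851 0.3163045  0.21566785] [[-0.997 -0.078 -0.001]
 [-0.078  0.997 -0.001]
 [ 0.001 -0.001 -1.   ]] 0.051529678244092866 [1.09641815 0.5942032  0.25388017]
[-121.52010157 -313.02619447   95.75530912]
```

apply_moves(
  moves="-15 -38 12 0 0 0; -30 -76 24 0 0 0; -45 -114 36 0 0 0; -60 -152 48 0 0 0; -75 -190 60 0 0 0; -90 -228 72 0 0 0; -105 -266 84 0 0 0; -119 -304 95 0 0 0",
)

```text
t: 1.43
position: [0.4791, 0.0288, 0.1224]
ee_rot: [[-0.997, -0.077, -0.0], [-0.077, 0.997, 0.0], [0.0, 0.0, -1.0]]
ft_force: [0.7, 1.0, -0.1]
finger_gap: 0.0517
```

Run:
```python
from h import *
s=sense();print(tool(np.array([.4855,.0137,.0155])-s['position']))
```

```text
[ -5.21967319 -15.59811801 106.89773162]
```

apply_moves(
  moves="-2 -9 20 0 0 0; -2 -9 45 0 0 0; -2 -9 70 0 0 0; -2 -9 85 0 0 0; -2 -9 97 0 0 0; -2 -9 105 0 0 0; -2 -9 105 0 0 0; -2 -9 105 0 0 0",
)

```text
t: 2.1
position: [0.4819, 0.0218, 0.0182]
ee_rot: [[-0.997, -0.076, -0.0], [-0.076, 0.997, -0.0], [0.0, -0.0, -1.0]]
ft_force: [-0.8, -0.1, 0.1]
finger_gap: 0.0513
```

Run:
```python
from h import *
s=sense();print(s['position'],s['ft_force'],tool(np.array([.4855,.0137,.0155])-s['position']))
p,d=snap('top','t1');q,e=snap('scene','s1')
u,v=map(int,proj('top',[.4855,.0137,.034]));a,b=map(int,proj('scene',[.4855,.0137,.034]))
cv2.imwrite('pics/c1.png',np.hstack([cv2.resize(x[j-50:j+50,i-50:i+50,::-1],(400,400)) for x,i,j in [(p,u,v),(q,a,b)]]))
```

```text
[0.4818517  0.02183081 0.01819005] [-0.82244067 -0.07763009  0.06596183] [-3.01670427 -8.38561323  2.69026096]
```

View pics/c1.png

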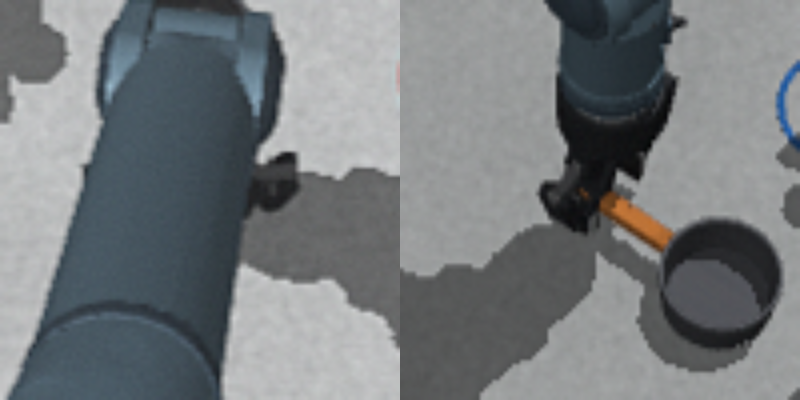

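The fingers straddle the handle (scene crop, about (590,195)), 8 mm off centre. I correct that and close.

apply_moves(
  moves="-3 -4 2 0 0 0; -3 -8 3 0 0 0; -3 -8 3 0 0 0; -3 -8 3 0 0 0",
)

```text
t: 2.53
position: [0.4855, 0.0134, 0.0154]
ee_rot: [[-0.997, -0.075, 0.001], [-0.075, 0.997, -0.0], [-0.001, -0.0, -1.0]]
ft_force: [1.2, -0.8, -0.4]
finger_gap: 0.0512
```

apply_moves(
  moves="0 0 0 0 0 0; 0 0 0 0 0 0; 0 0 0 0 0 0; 0 0 0 0 0 0; 0 0 0 0 0 0; 0 0 0 0 0 0",
  grip=1,
  squeeze=40,
)

```text
t: 3.03
position: [0.4852, 0.0142, 0.0152]
ee_rot: [[-0.997, -0.077, -0.0], [-0.077, 0.997, 0.0], [0.0, 0.0, -1.0]]
ft_force: [-0.8, 0.7, 1.7]
finger_gap: 0.0154
```

Run:
```python
from h import *
s=sense();print(s['position'],s['ft_force'],np.degrees(np.arctan2(-s['ee_rot'][0][1],s['ee_rot'][1][1])))
q,e=snap('scene','s2')
C=cloud('scene',e);a=(325,375,265,320)
X=C[a[2]:a[3],a[0]:a[1]].reshape(-1,3);g=q[a[2]:a[3],a[0]:a[1]].reshape(-1,3).astype(int)
k=(X[:,2]>.037)&(X[:,2]<.055)&(g.max(1)<110)&(g.max(1)-g.min(1)<25)
h=cv2.convexHull((X[k,:2]*1000).astype(np.float32));print('rim',cv2.minEnclosingCircle(h))
```

```text
[0.48518162 0.01416357 0.01519545] [-0.79034804  0.65925948  1.70164305] 4.38925516719979
rim ((590.4432983398438, 11.273049354553223), 99.32042694091797)
```

apply_moves(
  moves="1 8 0 0 0 0; 1 22 0 0 0 0; 2 38 0 0 0 0; 3 54 0 0 0 0; 3 70 0 0 0 0; 4 86 0 0 0 0; 5 98 0 0 0 0; 5 105 0 0 0 0",
)

```text
t: 3.75
position: [0.4724, 0.1187, 0.0151]
ee_rot: [[-0.997, -0.076, 0.001], [-0.076, 0.997, -0.001], [-0.001, -0.001, -1.0]]
ft_force: [0.7, -5.4, 1.2]
finger_gap: 0.0154
```

apply_moves(
  moves="1 12 0 0 0 0; 1 27 0 0 0 0; 2 42 0 0 0 0; 3 57 0 0 0 0; 3 72 0 0 0 0; 4 84 0 0 0 0; 4 92 0 0 0 0; 4 95 0 0 0 0",
)

```text
t: 4.42
position: [0.4609, 0.2134, 0.0151]
ee_rot: [[-0.997, -0.077, -0.0], [-0.077, 0.997, -0.0], [0.0, -0.0, -1.0]]
ft_force: [0.4, -4.3, 2.9]
finger_gap: 0.0156
```

apply_moves(
  moves="0 0 0 0 0 0; 0 0 0 0 0 0; 0 0 0 0 0 0",
)

```text
t: 4.67
position: [0.4611, 0.2133, 0.0152]
ee_rot: [[-0.997, -0.077, 0.0], [-0.077, 0.997, 0.001], [-0.0, 0.001, -1.0]]
ft_force: [-0.3, -1.0, 2.0]
finger_gap: 0.0151
```

```bash
cat >> h.py <<'E'
def pan(q,e,box):
    C=cloud('scene',e);a=box
    X=C[a[2]:a[3],a[0]:a[1]].reshape(-1,3);g=q[a[2]:a[3],a[0]:a[1]].reshape(-1,3).astype(int)
    k=(X[:,2]>.037)&(X[:,2]<.055)&(g.max(1)<110)&(g.max(1)-g.min(1)<25)
    h=cv2.convexHull((X[k,:2]*1000).astype(np.float32));return cv2.minEnclosingCircle(h),cv2.fitEllipse(h)
E
python3 - <<'E'
from h import *
s=sense();yaw=np.arctan2(-s['ee_rot'][0][1],s['ee_rot'][1][1])
P=s['position'][:2]+.105*np.array([np.cos(yaw),np.sin(yaw)])
print(s['position'],s['ft_force'],s['finger_gap'],np.degrees(yaw),'pan est',P,tool([.565-P[0],.2205-P[1],0]))
q,e=snap('scene','s3');t,_=snap('top','t3')
cv2.imwrite('pics/c3.png',np.hstack([cv2.resize(q[190:310,320:470,::-1],(450,360)),cv2.resize(t[140:260,195:320,::-1],(350,360))]))
E
```

```text
[0.4610575  0.21329434 0.01519812] [-0.28054589 -1.03707963  1.95451311] 0.015137543189946232 4.400975350094735 pan est [0.5657479  0.22135162] [ 0.81104662 -0.79172148 -0.00088424]
```

View pics/c3.png

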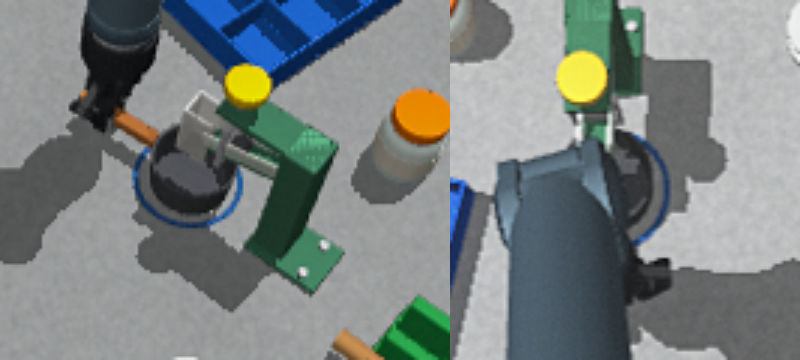

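The pan is centred in the blue ring: in the left half, ring and pan are concentric at about (188,180). I release and rise.

apply_moves(
  moves="0 0 0 0 0 0; 0 0 0 0 0 0; 0 0 0 0 0 0; 0 0 0 0 0 0; 0 0 0 0 0 0",
  grip=0.4,
)

```text
t: 5.18
position: [0.4609, 0.2128, 0.015]
ee_rot: [[-0.997, -0.076, -0.0], [-0.076, 0.997, -0.0], [0.0, -0.0, -1.0]]
ft_force: [-0.2, 0.0, 0.0]
finger_gap: 0.0511
```

apply_moves(
  moves="0 0 -10 0 0 0; 0 0 -40 0 0 0; 0 0 -75 0 0 0; 0 0 -110 0 0 0; 0 0 -150 0 0 0; 0 0 -190 0 0 0; 0 0 -225 0 0 0; 0 0 -240 0 0 0",
)

```text
t: 5.85
position: [0.4638, 0.2136, 0.2616]
ee_rot: [[-0.997, -0.075, 0.008], [-0.075, 0.997, 0.006], [-0.008, 0.006, -1.0]]
ft_force: [1.0, -0.3, -0.2]
finger_gap: 0.051
```

apply_moves(
  moves="0 0 0 0 0 0; -15 0 0 0 0 0; -45 0 0 0 0 0; -75 0 0 0 0 0; -105 0 0 0 0 0; -130 0 0 0 0 0; -139 -3 0 0 0 0; -139 -3 0 0 0 0",
  grip=1,
)

```text
t: 6.52
position: [0.601, 0.2184, 0.2537]
ee_rot: [[-0.997, -0.074, -0.001], [-0.074, 0.997, -0.003], [0.001, -0.003, -1.0]]
ft_force: [-0.1, -0.8, 0.3]
finger_gap: 0.0002
```

Run:
```python
from h import *
s=sense();print(s['position'],s['ft_force'],s['finger_gap'],tool(np.array([.600,.2205,.194])-s['position']))
```

```text
[0.60102626 0.21843511 0.25371127] [-0.06388277 -0.79365196  0.29359489] 0.00019860392564987733 [ 0.80476086  2.31668693 59.70542277]
```

apply_moves(
  moves="0 2 12 0 0 0; 0 2 24 0 0 0; 0 2 34 0 0 0; 0 2 40 0 0 0; 0 2 45 0 0 0; 0 2 50 0 0 0; 0 2 54 0 0 0; 0 2 57 0 0 0",
)

```text
t: 7.18
position: [0.5977, 0.2227, 0.1983]
ee_rot: [[-0.997, -0.077, -0.004], [-0.077, 0.997, 0.0], [0.004, 0.001, -1.0]]
ft_force: [-5.3, -0.7, 6.3]
finger_gap: -0.0001
```

apply_moves(
  moves="0 0 2 0 0 0; 0 0 3 0 0 0; 0 0 4 0 0 0; 0 0 4 0 0 0",
)

```text
t: 7.52
position: [0.5977, 0.2227, 0.1948]
ee_rot: [[-0.997, -0.077, -0.004], [-0.077, 0.997, 0.001], [0.004, 0.001, -1.0]]
ft_force: [-6.4, -0.7, 6.7]
finger_gap: -0.0002
```

apply_moves(
  moves="0 0 1 0 0 0; 0 0 2 0 0 0; 0 0 3 0 0 0; 0 0 3 0 0 0; 0 0 3 0 0 0; 0 0 3 0 0 0",
)

```text
t: 8.02
position: [0.5979, 0.2227, 0.1941]
ee_rot: [[-0.997, -0.077, -0.004], [-0.077, 0.997, 0.002], [0.004, 0.002, -1.0]]
ft_force: [-9.2, -1.1, 14.6]
finger_gap: 0.0
```

apply_moves(
  moves="0 0 1 0 0 0; 0 0 2 0 0 0; 0 0 2 0 0 0; 0 0 2 0 0 0; 0 0 2 0 0 0; 0 0 2 0 0 0; 0 0 2 0 0 0; 0 0 2 0 0 0",
)

```text
t: 8.68
position: [0.5979, 0.2227, 0.194]
ee_rot: [[-0.997, -0.077, -0.004], [-0.077, 0.997, 0.003], [0.004, 0.003, -1.0]]
ft_force: [-12.1, -3.2, 21.9]
finger_gap: 0.0
```

It is at the stop: z stays at 0.194 while the force rises. I have held it for more than 1 s, so I check for the ball before letting up.

apply_moves(
  moves="0 0 -1 0 0 0; 0 0 -2 0 0 0; 0 0 -2 0 0 0; 0 0 -2 0 0 0; 0 0 -2 0 0 0; 0 0 -2 0 0 0",
)

```text
t: 9.18
position: [0.5979, 0.2227, 0.1941]
ee_rot: [[-0.997, -0.077, -0.004], [-0.077, 0.997, 0.002], [0.004, 0.002, -1.0]]
ft_force: [-8.7, -2.9, 15.0]
finger_gap: 0.0001
```

apply_moves(
  moves="0 0 -8 0 0 0; 0 0 -16 0 0 0; 0 0 -24 0 0 0; 0 0 -32 0 0 0; 0 0 -42 0 0 0; 0 0 -55 0 0 0; 0 0 -65 0 0 0; 0 0 -65 0 0 0",
)

```text
t: 9.85
position: [0.6019, 0.2226, 0.2595]
ee_rot: [[-0.997, -0.076, 0.005], [-0.076, 0.997, 0.002], [-0.006, 0.002, -1.0]]
ft_force: [-0.0, 0.3, 0.5]
finger_gap: 0.0001
```

apply_moves(
  moves="15 0 0 0 0 0; 45 0 0 0 0 0; 75 0 0 0 0 0; 105 0 0 0 0 0; 130 0 0 0 0 0; 139 -5 0 0 0 0; 139 -5 0 0 0 0; 139 -5 0 0 0 0",
  grip=0.4,
)

```text
t: 10.52
position: [0.4624, 0.2064, 0.2565]
ee_rot: [[-0.997, -0.076, 0.002], [-0.076, 0.997, 0.001], [-0.002, 0.001, -1.0]]
ft_force: [0.9, 0.3, 0.3]
finger_gap: 0.0512
```

Run:
```python
from h import *
s=sense();print(s['position'],s['ft_force'],s['finger_gap'],'to grip',tool(np.array([.4611,.2133,.0155])-s['position']))
q,e=snap('scene','s4');t,_=snap('top','t4')
cv2.imwrite('pics/c4.png',np.hstack([cv2.resize(q[190:310,320:470,::-1],(450,360)),cv2.resize(t[140:260,195:320,::-1],(350,360))]))
h=cv2.cvtColor(q,cv2.COLOR_RGB2HSV);m=cv2.inRange(h,(22,150,120),(35,255,255));m[:,:380]=0;m[:,430:]=0;m[:195]=0;m[240:]=0
C=cloud('scene',e)[m>0];print('plunger z',np.median(C[:,2]),C[:,2].max())
```

```text
[0.46240237 0.20638892 0.25646817] [0.90370492 0.28349467 0.33517318] 0.051235491112665996 to grip [  1.17643856   6.8243492  240.97129012]
plunger z 0.21667252928859065 0.22441058656228768
```

View pics/c4.png

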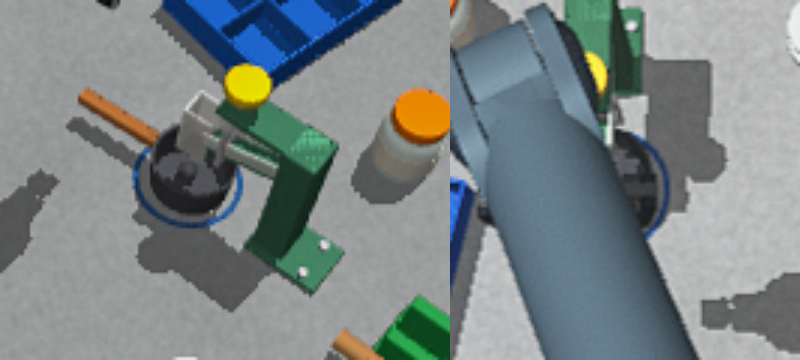

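The ball is in the pan (left half, about (186,172)), the plunger is back up (z 0.217) and the pan has not moved. I regrip the handle.

apply_moves(
  moves="1 4 25 0 0 0; 1 7 60 0 0 0; 1 7 95 0 0 0; 1 7 130 0 0 0; 1 7 165 0 0 0; 1 7 195 0 0 0; 1 7 215 0 0 0; 1 7 225 0 0 0",
)

```text
t: 11.28
position: [0.4594, 0.2123, 0.0276]
ee_rot: [[-0.997, -0.076, -0.004], [-0.076, 0.997, -0.004], [0.004, -0.004, -1.0]]
ft_force: [-0.5, 0.3, 0.8]
finger_gap: 0.0512
```

apply_moves(
  moves="0 0 5 0 0 0; 0 0 10 0 0 0; 0 0 14 0 0 0; 0 0 14 0 0 0; 0 0 14 0 0 0",
)

```text
t: 11.7
position: [0.461, 0.2141, 0.018]
ee_rot: [[-0.997, -0.076, 0.002], [-0.076, 0.997, 0.001], [-0.002, 0.001, -1.0]]
ft_force: [0.3, -0.1, 0.4]
finger_gap: 0.051
```

Run:
```python
from h import *
s=sense();print(s['position'],s['ft_force'],s['finger_gap'],'to grip',tool(np.array([.4611,.2133,.0155])-s['position']))
```

```text
[0.46096671 0.21412224 0.01801803] [ 0.26781004 -0.06362734  0.39856059] 0.051011378967482736 to grip [-0.06595139 -0.83274621  2.51724089]
```

apply_moves(
  moves="0 -1 2 0 0 0; 0 -1 2.5 0 0 0; 0 -1 2.5 0 0 0",
)

```text
t: 11.95
position: [0.4603, 0.2127, 0.015]
ee_rot: [[-0.997, -0.076, 0.001], [-0.076, 0.997, 0.001], [-0.001, 0.001, -1.0]]
ft_force: [-0.1, -0.7, 0.7]
finger_gap: 0.0513
```

apply_moves(
  moves="0 0 0 0 0 0; 0 0 0 0 0 0; 0 0 0 0 0 0; 0 0 0 0 0 0; 0 0 0 0 0 0; 0 0 0 0 0 0",
  grip=1,
  squeeze=40,
)

```text
t: 12.45
position: [0.4601, 0.2128, 0.0148]
ee_rot: [[-0.997, -0.076, -0.0], [-0.076, 0.997, 0.0], [0.0, 0.0, -1.0]]
ft_force: [-1.5, -0.2, 2.7]
finger_gap: 0.0155
```

Run:
```python
from h import *
s=sense();yaw=np.arctan2(-s['ee_rot'][0][1],s['ee_rot'][1][1])
P=s['position'][:2]+.105*np.array([np.cos(yaw),np.sin(yaw)])
print(s['position'],s['ft_force'],s['finger_gap'],'pan est',P,tool([.5848-P[0],-.1778-P[1],0]))
```

```text
[0.46007705 0.21278898 0.01478995] [-1.50872317 -0.16574447  2.68185318] 0.015511969425743151 pan est [0.56477    0.22081304] [ 1.04904385e+01 -3.98978068e+02 -7.91932385e-02]
```

apply_moves(
  moves="0 -4 0 0 0 0; 1 -12 0 0 0 0; 1 -24 0 0 0 0; 1 -38 0 0 0 0; 2 -53 0 0 0 0; 2 -68 0 0 0 0; 2 -84 0 0 0 0; 3 -100 0 0 0 0",
)

```text
t: 13.12
position: [0.4652, 0.1128, 0.0148]
ee_rot: [[-0.997, -0.078, 0.001], [-0.078, 0.997, 0.001], [-0.001, 0.001, -1.0]]
ft_force: [0.2, 3.8, 0.5]
finger_gap: 0.0152
```

apply_moves(
  moves="0 -16 0 0 0 0; 1 -32 0 0 0 0; 1 -48 0 0 0 0; 2 -64 0 0 0 0; 2 -80 0 0 0 0; 3 -96 0 0 0 0; 3 -112 0 0 0 0; 4 -128 0 0 0 0",
)

```text
t: 13.78
position: [0.4706, -0.0149, 0.0147]
ee_rot: [[-0.997, -0.078, 0.0], [-0.078, 0.997, 0.001], [-0.0, 0.001, -1.0]]
ft_force: [0.4, 4.1, 0.8]
finger_gap: 0.0155
```

apply_moves(
  moves="0 -16 0 0 0 0; 1 -32 0 0 0 0; 1 -48 0 0 0 0; 2 -63 0 0 0 0; 2 -78 0 0 0 0; 3 -92 0 0 0 0; 3 -105 0 0 0 0; 3 -117 0 0 0 0",
)

```text
t: 14.45
position: [0.4757, -0.1312, 0.0146]
ee_rot: [[-0.997, -0.078, -0.002], [-0.078, 0.997, 0.003], [0.001, 0.003, -1.0]]
ft_force: [0.6, 4.6, 3.1]
finger_gap: 0.0155
```

apply_moves(
  moves="0 -11 0 0 0 0; 0 -21 0 0 0 0; 0 -30 0 0 0 0; 0 -37 0 0 0 0; 0 -42 0 0 0 0; 0 -45 0 0 0 0; 0 -45 0 0 0 0; 0 -45 0 0 0 0",
)

```text
t: 15.12
position: [0.4792, -0.1762, 0.0146]
ee_rot: [[-0.997, -0.077, -0.001], [-0.077, 0.997, 0.002], [0.001, 0.002, -1.0]]
ft_force: [-0.5, 4.2, 4.2]
finger_gap: 0.0156
```

Run:
```python
from h import *
s=sense();yaw=np.arctan2(-s['ee_rot'][0][1],s['ee_rot'][1][1])
P=s['position'][:2]+.105*np.array([np.cos(yaw),np.sin(yaw)])
print(s['position'],s['ft_force'],s['finger_gap'],'pan est',P,tool([.5848-P[0],-.1778-P[1],0]))
u,v=map(int,proj('scene',[P[0],P[1],.045]))
q,e=snap('scene','s5')
print(u,v,pan(q,e,(u-24,u+24,v-22,v+24)))
cv2.imwrite('pics/c5.png',cv2.resize(q[v-60:v+60,u-80:u+80,::-1],(800,600)))
```

```text
[ 0.47919756 -0.1762361   0.01457438] [-0.48746147  4.1831128   4.16825909] 0.015607602937058223 pan est [ 0.58388593 -0.16815238] [-0.16859474 -9.68934408 -0.01634163]
304 335 (((559.7175903320312, -164.58119201660156), 72.1106948852539), ((562.1260375976562, -166.88697814941406), (93.2760009765625, 145.15628051757812), 86.16741180419922))
```

View pics/c5.png

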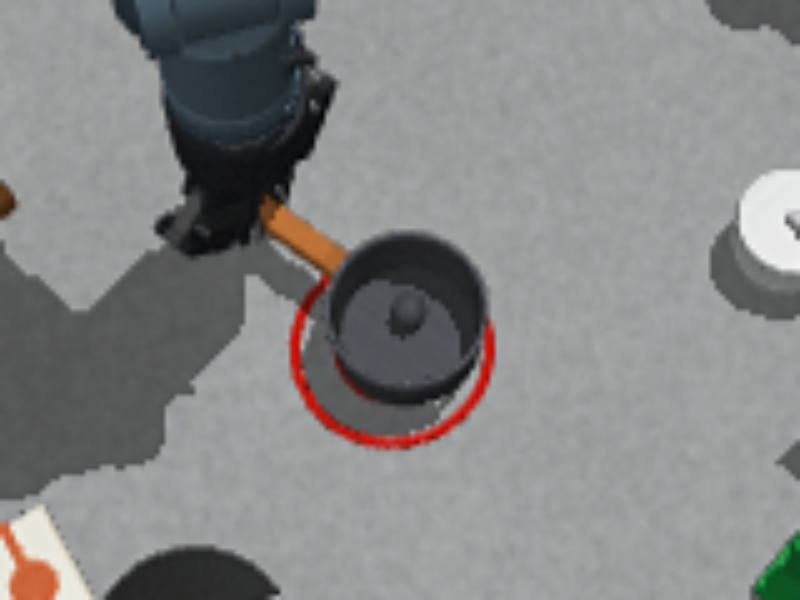

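The ball is still in the pan, at about (408,312). The pan is about 10 mm short of the ring centre, so I slide it the rest of the way.

apply_moves(
  moves="0 -3 0 0 0 0; 0 -6 0 0 0 0; 0 -9 0 0 0 0; 0 -10 0 0 0 0; 0 -10 0 0 0 0; 0 -10 0 0 0 0; 0 -10 0 0 0 0; 0 -10 0 0 0 0",
)

```text
t: 15.83
position: [0.4804, -0.1857, 0.0145]
ee_rot: [[-0.997, -0.078, -0.001], [-0.078, 0.997, 0.002], [0.001, 0.002, -1.0]]
ft_force: [0.4, 5.4, 5.2]
finger_gap: 0.0152
```

Run:
```python
from h import *
s=sense();yaw=np.arctan2(-s['ee_rot'][0][1],s['ee_rot'][1][1])
P=s['position'][:2]+.105*np.array([np.cos(yaw),np.sin(yaw)])
print(s['position'],s['ft_force'],'pan est',P,tool([.5848-P[0],-.1778-P[1],0]))
q,e=snap('scene','s6')
# rim in scene: bright-vs-dark outline, dark pixels convex hull right part -> circle on z=.045
g=q.astype(int);m=((g.max(2)<95)&(g.max(2)-g.min(2)<25))
C=cloud('scene',e);k=m&(C[...,2]>.038)&(C[...,2]<.052)&(np.hypot(C[...,0]-P[0],C[...,1]-P[1])<.055)
X=C[k][:,:2];A=np.c_[2*X,np.ones(len(X))]
h=cv2.convexHull((X*1000).astype(np.float32));print(cv2.minEnclosingCircle(h),cv2.fitEllipse(h))
```

```text
[ 0.48044512 -0.18569677  0.01454999] [0.417192   5.40674696 5.16451968] pan est [ 0.58512756 -0.17753662] [ 3.47033991e-01 -2.37130444e-01 -1.89964968e-04]
((587.4747314453125, -177.8171844482422), 45.60958480834961) ((588.2116088867188, -178.0153350830078), (88.54226684570312, 89.59628295898438), 140.06019592285156)
```

apply_moves(
  moves="0 0 0 0 0 0; 0 0 0 0 0 0; 0 0 0 0 0 0; 0 0 0 0 0 0; 0 0 0 0 0 0; 0 0 0 0 0 0",
  grip=0.4,
)

```text
t: 16.38
position: [0.4803, -0.1876, 0.0145]
ee_rot: [[-0.997, -0.075, -0.0], [-0.075, 0.997, -0.001], [0.0, -0.001, -1.0]]
ft_force: [-0.0, 0.3, 0.2]
finger_gap: 0.0513
```

apply_moves(
  moves="0 0 -10 0 0 0; 0 0 -35 0 0 0; 0 0 -70 0 0 0; 0 0 -105 0 0 0; 0 0 -140 0 0 0; 0 0 -175 0 0 0; 0 0 -195 0 0 0; 0 0 -200 0 0 0",
)

```text
t: 17.05
position: [0.4835, -0.1884, 0.22]
ee_rot: [[-0.997, -0.075, 0.01], [-0.075, 0.997, -0.001], [-0.01, -0.002, -1.0]]
ft_force: [0.3, 0.4, -0.1]
finger_gap: 0.051
```

apply_moves(
  moves="0 25 0 0 0 0; 0 60 0 0 0 0; 0 100 0 0 0 0; 0 140 0 0 0 0; 0 180 0 0 0 0; 0 205 0 0 0 0; 0 215 0 0 0 0; 0 215 0 0 0 0",
)

```text
t: 17.72
position: [0.4633, 0.0302, 0.2139]
ee_rot: [[-0.997, -0.082, -0.002], [-0.082, 0.997, 0.0], [0.002, 0.0, -1.0]]
ft_force: [-0.0, 0.3, -0.7]
finger_gap: 0.0512
```

Run:
```python
from h import *
s=sense();print(s['t'],s['position'],s['ft_force'])
P=np.array([.585,-.178])
q,e=snap('scene','s7');t,d=snap('top','t7')
for n,p,z in [('scene',q,e),('top',t,d)]:
    g=p.astype(int);m=((g.max(2)<95)&(g.max(2)-g.min(2)<25))
    C=cloud(n,z);k=m&(C[...,2]>.038)&(C[...,2]<.052)&(np.hypot(C[...,0]-P[0],C[...,1]-P[1])<.055)
    h=cv2.convexHull((C[k][:,:2]*1000).astype(np.float32));print(n,cv2.minEnclosingCircle(h),cv2.fitEllipse(h))
cv2.imwrite('pics/c7.png',np.hstack([cv2.resize(q,(400,300))[:,:,::-1],cv2.resize(t[140:260,320:480,::-1],(400,300))]))
```

```text
17.7167 [0.46325733 0.03022046 0.21392268] [-0.01788475  0.30797271 -0.73327921]
scene ((587.9658813476562, -178.1907196044922), 45.728424072265625) ((588.2516479492188, -177.82334899902344), (89.16089630126953, 89.98957061767578), 15.488028526306152)
top ((587.2105102539062, -176.21676635742188), 46.850337982177734) ((587.4668579101562, -175.62901306152344), (86.43130493164062, 93.05909729003906), 68.96451568603516)
```

View pics/c7.png

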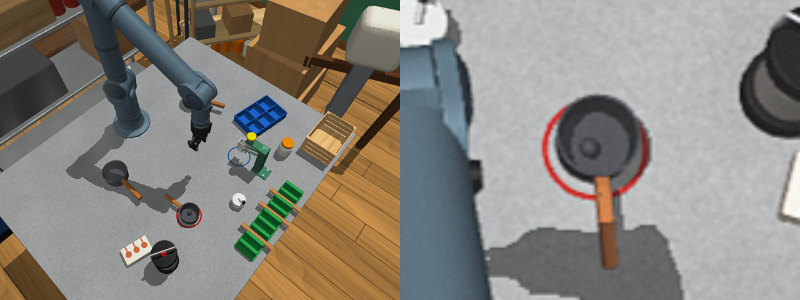

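The pan sits in the red ring with the ball inside (right half, pan at about (598,140), ball at about (590,147)). The arm is clear and the bystanders look unmoved, so I hand in.

```bash
python3 -c "
from rig import job_done;print(job_done())"
```

```text
the job is handed in; nothing more can be done
None
```

The job is done and handed in at about 18 s on the robot's clock. I slid the smallest pan to the blue ring and pressed the plunger to its stop. It stopped moving at 0.194 m, with up to about 22 N vertical force, and I held it there for over a second. It then sprang back up (head at 0.217 m), and I slid the pan with the ball to the red ring and let go.

- **Ball:** it is in the pan in the last pictures.
- **Centring:** the estimates disagree slightly. By the arm's own position just before release the pan was within 0.5 mm of the ring centre. After release the top camera puts it about 2 mm off and the scene camera about 4 mm off, mostly in x. Given the 2 mm calibration I did not correct it.
- **Bystanders and arm:** the bystanders look unmoved in the last picture, though I did not measure them. The arm was clear of everything at hand-in.

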